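Close the bean crock

TASK

Somebody left the open bean crock with its scoop lying across the mouth and the wooden lid shoved aside on the rim. Lay the scoop flat in the empty metal tray without dropping it, then close the crock with the lid so that it is fully down on the rim and level. Leave the crock and everything else on the counter standing where they are.

Things in the scene. Friction and masses are not known exactly. Their poses are not given: they have to be found in the camera images.
- crock: Open round white stoneware crock, 150 mm high, 126 mm across outside, wall 5 mm (mouth 116 mm), 1.3 kg, loose, on the left or right half of the work area. Origin: centre of its underside, z up; its x axis points to the side where the lid has been shoved (any direction but roughly towards the robot).
- crock_rim (a point): Centre of the crock's mouth, at rim height (150 mm above the counter).
- lid: Crock's lid: flat dark wooden board 150 mm across, 12 thick, no knob, 0.2 kg; under it a plug 111 across, 8 deep (mouth 2.5 mm wider all round). Origin: centre of board's underside, z up. Starts level, plug on the rim, 40-50 mm off centre. Pushed at its edge it slides, tips up to 6 degrees as the plug enters, drops in when centred. Seated: origin at the mouth's centre at rim height.
- scoop: Steel coffee scoop, 191 mm long, 0.09 kg, lying across the rim on the side away from the lid: flat handle 12 wide, 5 thick; at one end a bowl 38 across, its bottom 13 mm below the handle's underside. Bowl hangs outside the crock; on the other side 55 mm of handle stick out. Origin: on the handle's underside, 100 mm from the handle's end; x axis along the handle towards that end, z up.
- scoop_bowl (a point): Centre of the scoop's bowl at handle height (72 mm from the scoop's origin, on -x).
- scoop_grip (a point): Middle of the overhanging part of the handle, half way up its thickness, 18 mm from the handle's end (82 mm from the scoop's origin, on +x): clear of crock and lid for a grasp across the handle.
- scoop_end (a point): End of the scoop's handle (100 mm from the scoop's origin, on +x).
- tray: Empty low metal tray fixed to the counter on the half the crock does not take: 250 mm long (its x axis, roughly straight ahead of the robot), 110 wide (y), 25 high over its wire edge, floor and walls 3 thick, inside 244 by 104 mm. Origin: centre of its underside.
- espresso_cup: Bystander: a small white espresso cup, 54 mm across, 55 mm high, standing between the two sides of the work area. Origin: centre of its underside.
- tamper: Bystander: a dark steel coffee tamper, 56 mm across, 86 mm high, standing between the two sides of the work area. Origin: centre of its underside.
- mug: Bystander: a green mug, 80 mm across, 92 mm high, with a side handle, at the left. Origin: centre of its underside.
- milk_jug: Bystander: a small steel milk jug, 88 mm across, 105 mm high, at the right. Origin: centre of its underside.
- closed_crock: Bystander: a second crock of the same shape, already closed by its lid, 162 mm high, at the left. Origin: centre of its underside.
- tumbler: Bystander: a green glass tumbler, 68 mm across, 90 mm high, at the far side. Origin: centre of its underside.
Not all that is in view belongs to the job. Several things have the shape of the scoop; the one meant has the colours described above.

How it is judged:
By the outcome, as a careful person would: the job done as asked, in the order asked, and still so for the second after the job is handed in, with the robot touching nothing.
It also fails if it takes over 54 s, if anything falls off the work surface, if the arm or the gripper's body presses on something with over 40 N, if the wrist force passes 120 N, or if a joint passes its speed limit or range.

ROBOT

A 7-joint arm with a two-finger parallel gripper is mounted at the origin on the work surface. World frame = base frame: x ahead of the robot, y to its left, z up, the work surface at z = 0. Lengths are in mm, angles in rad, forces in N, time in s.
With the tool pointing down it reaches from about 425 to 875 mm from the base axis. Payload 4.7 kg.
Tool frame: the origin (TCP) lies at the very end of the fingers, on their centre line; the grasp point (between the pads) lies 19 mm behind it (bot.hold_point_z is the z of the grasp point in the tool frame, in mm); z points along the fingers, y is the line along which they close (so a half turn about z gives the same grasp; the last joint's range is limited). The gripper opens to 85 mm and grips with 20 to 120 N. Pads are 22 mm wide; open, the fingers measure 114 mm over their backs; the gripper's body (76 mm by 85 mm) begins 54 mm behind the grasp point. The pads swing forward as they close: fully open they stand 13 mm farther back than shut.
Start: joints at [-1.314, 0.321, -0.07, 1.45, 0.023, 1.371, -0.057], TCP at [156.3, 630.948, 231.349] pointing down, gripper open.
Joint ranges: [-2.86, 2.86], [-0.3, 2.09], [-1.38, 1.24], [0.06, 2.45], [-1.56, 4.7], [0.09, 2.05], [-2.69, 2.69]. Speed limits (rad/s): [2.57, 2.57, 3.14, 3.14, 3.14, 3.14, 3.14].

INTERFACE

Orientations are given as a rotation vector (axis times angle).
In Python, from cell import sensors, viewer, bot gives the robot as it stands.
- The arm moves only by the tool step_arm, never from a script. Its argument "deltas" is one flat list of numbers, 4 for each row, row after row: the shift along the world's x, y, z in cm, then the turn about the world's z in degrees. In form: [dx, dy, dz, roll, dx, dy, dz, roll, ...]. A call has 1 to 12 rows; each row is the pose to reach, as a shift and turn from the pose commanded when the call began; what a row does not reach only later rows make up. A row lasts 1/12 s, in which the tool goes at most 41.7 mm and 7.16 degrees, less where a joint would pass 70% of its speed; a pose out of reach is approached as far as the arm can. A call with a gripper value outside its range is refused whole. "grip" is the closure, from -1 (fully open) to 1 (shut), set as the call begins (left out, the last holds). The fingers move at their own pace and stop on an object; "newtons" is the grip in N (left out, the last holds). Time passes only in rows, so rows that repeat a pose let the fingers close. It gives the time, the measured TCP pose, the force, the opening and the grip force at its end, in the units of the state.
- sensors.read_state(): the state, without advancing time (a new reading comes with each control period).
- viewer.camera(name): name is "scene" or "side" or "wrist"; returns a dict with "frame" (420x560x3 uint8, red, green, blue), "z_map" (420x560 float32, mm along the optical axis (not along the pixel's ray), 0 where there is no reading), "fx", "fy", "cx", "cy" (pixels), "eye" and "rotation" of the camera in the world. Camera axes: x right, y down, z forward; pixel columns grow to the right and rows downward; lengths in mm; the calibration is good to about 2 mm. The wrist camera is an equidistant fisheye: a pixel r from the principal point sees the ray r / f radians off the axis. A picture is of the moment at which its call begins.
- bot.finish_job(): hands the job in; it is judged then, once.
Trained networks look in a picture, given as the dict that the camera call returned (one of the last four; its "shot" number tells which), for a name from the list of things; names that differ only in an ending like _2 or _b are one class to them, and where a whole thing is asked for, a point or a joint stands for the part that bears it (a point fixed in the world has none). Each returns a list of dicts, best first, with "confidence" (0 to 1); they miss things now and then, are a little off and sometimes report something else, mostly with a low value. They report only what shows in the picture. A call takes as long as a camera call. They do not tell look-alikes from the thing itself.
- viewer.search_frame(target, picture): "at" ([column, row] in pixels, amid what is visible of it).
- viewer.trace(target, picture): "pixels" (420x560 bool, what is visible of it) and "at" ([column, row] in pixels, amid what is visible of it).
- viewer.place_of(target, picture): "at" ([column, row] in pixels: a listed point, or the origin of a listed thing).
The state is a dict: "t": time; "joint_positions": joint angles; "dq": joint speeds; "tau": joint torques, N m; "ee_pos": TCP position; "eef_rot": TCP orientation; "force": force on the tool from outside, world axes, zero at the start; "moment": the same for the moment, N m; "grip_width": finger opening in mm; "gripper_force": force on a finger pad.
Only numpy, scipy, OpenCV 4.12 (cv2) and the standard library are available. Lean on these libraries where they do the work, as an engineer would, in place of code of your own. Each camera call takes 0.05 s, during which the arm holds its last target. There are 200 camera calls.

## Working session

There is one attempt and no reset: what is moved stays moved. The work goes in short steps, Python scripts to look and compute and a tool call to move; the robot and the scene stay as the last step left them, time stands still between calls to the robot, and variables do not carry over. Pictures are saved under pics/ and viewed, at most 10 in all, crops included, and the job is handed in when it is done.

Besides the shell and the picture viewer there is one more tool, called after "Call:" in YAML: its name, and indented under it one key for each argument. step_arm: Moves the arm, as the interface text tells. Its arguments: {"type":"object","properties":{"deltas":{"type":"array","items":{"type":"number"}},"grip":{"type":"number"},"newtons":{"type":"number"}},"required":["deltas"]}

```bash
mkdir -p pics; ls; cat > h.py <<'E'
from cell import sensors, viewer, bot
import numpy as np, cv2
def ray(c,uv):
    R=np.array(c["rotation"]);uv=np.atleast_2d(uv).astype(float)
    d=np.c_[(uv[:,0]-c["cx"])/c["fx"],(uv[:,1]-c["cy"])/c["fy"],np.ones(len(uv))]
    return d
def pts(c,uv):
    uv=np.atleast_2d(uv).astype(int); z=c["z_map"][uv[:,1],uv[:,0]]
    return np.array(c["eye"])+(ray(c,uv)*z[:,None])@np.array(c["rotation"]).T
def onplane(c,uv,h):
    d=ray(c,uv)@np.array(c["rotation"]).T; e=np.array(c["eye"])
    return e+d*((h-e[2])/d[:,2])[:,None]
def tri(c1,p1,c2,p2):
    A=[];b=[]
    for c,p in((c1,p1),(c2,p2)):
        d=(ray(c,p)@np.array(c["rotation"]).T)[0];d/=np.linalg.norm(d)
        M=np.eye(3)-np.outer(d,d);A.append(M);b.append(M@np.array(c["eye"]))
    return np.linalg.lstsq(np.vstack(A),np.hstack(b),rcond=None)[0]
def save(c,n): cv2.imwrite("pics/"+n,c["frame"][:,:,::-1])
E
python3 - <<'E'
from h import *
np.set_printoptions(precision=1,suppress=True)
a=viewer.camera("scene");b=viewer.camera("side")
cv2.imwrite("pics/s1.png",a["frame"][:,:,::-1]);cv2.imwrite("pics/s2.png",b["frame"][:,:,::-1])
for n,c in(("scene",a),("side",b)): print(n,c["eye"],np.array(c["rotation"]).tolist(),c["fx"])
for t in["crock","crock_rim","lid","scoop","scoop_bowl","scoop_grip","scoop_end","tray","espresso_cup","tamper"]:
    for n,c in(("scene",a),("side",b)):
        for r in viewer.place_of(t,c)[:3]: print(t,n,np.round(r["at"]),round(r["confidence"],2))
print(sensors.read_state())
E
```

```text
pics
scene [1093.3  643.6  958.1] [-0.9535142612344748, -2.5142822230334994, 0.9956541071998074] 408.1282042826361
side [  35.3 -579.2 1103.8] [-2.3214324047259973, 0.8788876665866802, -0.30524692958269295] 486.8634006454083
crock scene [286. 253.] 0.6
crock side [264. 222.] 0.66
crock_rim scene [291. 221.] 0.65
crock_rim side [260. 180.] 0.62
crock_rim side [311. 232.] 0.37
lid scene [303. 228.] 0.79
lid scene [298. 190.] 0.29
lid side [247. 174.] 0.81
scoop scene [273. 210.] 0.94
scoop scene [364. 221.] 0.61
scoop side [173. 250.] 0.89
scoop side [277. 191.] 0.77
scoop_bowl scene [256. 227.] 0.8
scoop_bowl scene [274. 212.] 0.63
scoop_bowl scene [382. 228.] 0.55
scoop_bowl side [294. 178.] 0.75
scoop_bowl side [156. 235.] 0.55
scoop_grip scene [295. 191.] 0.67
scoop_grip scene [345. 208.] 0.65
scoop_grip scene [288. 250.] 0.58
scoop_grip side [190. 266.] 0.95
scoop_grip side [257. 210.] 0.61
scoop_end scene [298. 189.] 0.7
scoop_end scene [336. 206.] 0.56
scoop_end side [194. 275.] 0.78
scoop_end side [250. 212.] 0.73
tray scene [222. 198.] 0.67
tray scene [210. 154.] 0.4
tray side [338. 289.] 0.67
espresso_cup scene [283. 217.] 0.61
espresso_cup scene [213. 156.] 0.55
espresso_cup side [268. 264.] 0.86
tamper scene [245. 247.] 0.74
tamper side [310. 230.] 0.65
{'t': 1.1, 'joint_positions': array([-1.3,  0.3, -0.1,  1.5,  0. ,  1.4, -0.1]), 'dq': array([-0., -0., -0.,  0.,  0.,  0., -0.]), 'tau': array([ -0. , -49.3,  -0.4, -31.5,   0. ,   0. ,   0. ]), 'ee_pos': array([156.3, 631. , 231.3]), 'eef_rot': array([0.4, 3.1, 0. ]), 'force': array([1. , 0. , 0.2]), 'moment': array([ 0., -0., -0.]), 'gripper_force': 0.0, 'grip_width': 85.63962056108892}
```

```bash
sed -i 's/np.array(c\["rotation"\])/rot(c)/g; s/^def ray/def rot(c): return cv2.Rodrigues(np.array(c["rotation"],float))[0]\ndef ray/' h.py
python3 - <<'E'
from h import *
np.set_printoptions(precision=1,suppress=True)
a=viewer.camera("scene");b=viewer.camera("side")
for t,p,q in[("crock",(286,253),(264,222)),("rim",(291,221),(260,180)),("lid",(303,228),(247,174)),("scoop",(273,210),(277,191)),("bowl",(256,227),(294,178)),("grip",(295,191),(257,210)),("end",(298,189),(250,212)),("tray",(222,198),(338,289)),("cup",(283,217),(268,264)),("tamper",(245,247),(310,230)),("scoopB",(364,221),(173,250))]:
    print(t,tri(a,p,b,q),pts(a,p)[0],pts(b,q)[0])
E
```

```text
crock [570.8 114.1  -6.5] [620.3 166.2  86.9] [539.2  70.9  61.1]
rim [576.4 131.4 153.7] [582.7 141.4 166.8] [569.1 117.1 170.1]
lid [566.9 170.9 152.4] [576.5 179.9 167.5] [557.9 157.7 168.9]
scoop [585.   70.5 154. ] [584.   72.  154.5] [634.4 126.   71. ]
bowl [654.8  81.2 145.7] [649.1  77.3 137.9] [661.7  85.6 137.4]
grip [497.6  56.2 159.7] [486.8  56.6 153.7] [526.6  82.  112.5]
end [482.9  59.2 160.6] [352.5 -59.7  -5.1] [488.3  60.5 154.7]
tray [ 573.8 -189.6   -1.6] [ 576.8 -192.    -0.9] [ 568.3 -188.9    2.9]
cup [482.5  -1.5  -6.4] [591.1 119.5 170.4] [473.3 -22.   26.1]
tamper [649.1   9.6 -11.2] [653.   25.7   6.8] [631.  -16.2  30.6]
scoopB [313.  193.3  12.6] [310.9 194.   12.2] [314.3 192.   12.3]
```

View pics/s1.png

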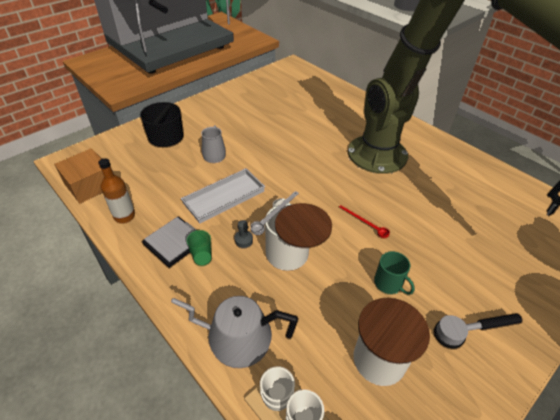

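View pics/s2.png

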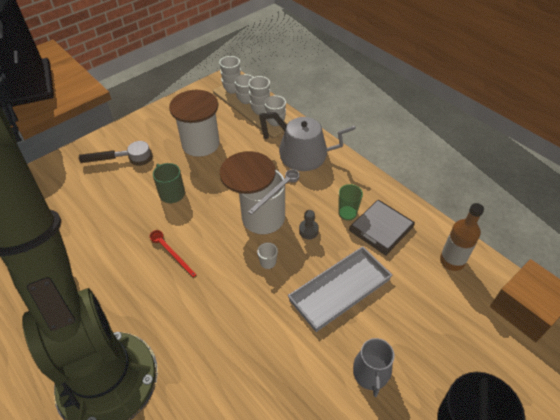

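```bash
cat >> h.py <<'E'
def cloud(c):
    v,u=np.mgrid[0:420,0:560];uv=np.c_[u.ravel(),v.ravel()];m=c["z_map"].ravel()>0
    P=pts(c,uv);P[~m]=np.nan;return P,c["frame"].reshape(-1,3)
def circ(P):
    A=np.c_[2*P[:,0],2*P[:,1],np.ones(len(P))];s=np.linalg.lstsq(A,(P[:,:2]**2).sum(1),rcond=None)[0]
    return s[0],s[1],np.sqrt(s[2]+s[0]**2+s[1]**2)
E
python3 - <<'E'
from h import *
np.set_printoptions(precision=1,suppress=True)
for n in("scene","side"):
    c=viewer.camera(n)
    P,F=cloud(c)
    near=(np.hypot(P[:,0]-575,P[:,1]-125)<170)
    m=near&(P[:,2]>163)&(P[:,2]<180); L=P[m]
    print(n,"lidtop z",np.median(L[:,2]),"circ",cv2.minEnclosingCircle(L[:,:2].astype(np.float32)), "area-centroid",L[:,:2].mean(0),len(L), "bbox",L.min(0),L.max(0))
    p=viewer.trace("lid",c)[0]["pixels"].ravel(); T=P[p]; T=T[T[:,2]>160]; print("trace", cv2.minEnclosingCircle(T[:,:2].astype(np.float32)))
    pl=np.linalg.lstsq(np.c_[T[:,:2],np.ones(len(T))],T[:,2],rcond=None)[0]; print("tilt",pl[:2])
    for r in viewer.trace("scoop",c)[:2]:
        S=P[r["pixels"].ravel()]; print("scoop",r["confidence"],len(S)); S=S[(S[:,2]>147)&(S[:,2]<163)]
        if len(S)>10:
            l=cv2.fitLine(S[:,:2].astype(np.float32),cv2.DIST_HUBER,0,.01,.01).ravel();d=l[:2];t=(S[:,:2]-l[2:])@d
            print(l,"ends",l[2:]+d*t.min(),l[2:]+d*t.max(),np.percentile(S[:,2],[10,50,90]))
            H=np.polyfit(t,S[:,2],1);print("slope",H)
    r=viewer.trace("crock",c)
    for r in r[:2]:
        S=P[r["pixels"].ravel()];S=S[(S[:,2]>20)&(S[:,2]<135)&(np.hypot(S[:,0]-575,S[:,1]-125)<90)]
        if len(S)>50: print("crock wall",circ(S),len(S))
    r=viewer.trace("tray",c)[0];S=P[r["pixels"].ravel()];S=S[np.isfinite(S[:,0])]
    print("tray",cv2.minAreaRect(S[S[:,2]>15][:,:2].astype(np.float32)),np.percentile(S[:,2],[10,50,95]))
    for o in("espresso_cup","tamper","mug","tumbler"):
        for r in viewer.trace(o,c)[:1]:
            S=P[r["pixels"].ravel()];print(o,r["confidence"],np.nanmedian(S,axis=0),np.nanmax(S[:,2]))
E
```

```text
scene lidtop z 168.88791863769768 circ ((565.0194702148438, 170.16087341308594), 77.05860137939453) area-centroid [569.1 172.1] 2002 bbox [492.1  94.2 163. ] [641.5 244.3 173.6]
trace ((565.0194702148438, 170.16087341308594), 77.05860137939453)
tilt [-0. -0.]
scoop 0.86 313
scoop 0.81 425
[  1.    0.2 574.5  77.2] ends [486.8  62.9] [673.2  93.3] [150.1 153.4 155.3]
slope [ -0.  153.2]
crock wall (np.float64(576.3090526523324), np.float64(124.30017139596725), np.float64(60.12032402315739)) 1004
tray ((570.7510375976562, -189.34207153320312), (119.44131469726562, 257.5215759277344), 84.41362762451172) [-0.2  3.4 23.8]
espresso_cup 0.55 [479.2 -22.7  45.9] 56.83759362947683
tamper 0.6 [646.    9.3  25.9] 86.78776352365401
mug 0.81 [438.9 384.7  54.5] 95.23168441633084
tumbler 0.82 [770.8 -21.9  59.8] 92.01313294411807
side lidtop z 170.18466128606974 circ ((567.814697265625, 167.654541015625), 77.56546783447266) area-centroid [563.7 164.1] 1839 bbox [491.3  90.1 163.2] [641.5 245.1 176.7]
trace ((567.814697265625, 167.654541015625), 77.56546783447266)
tilt [0. 0.]
scoop 0.7 366
[  1.    0.2 570.5  73. ] ends [486.4  59.1] [674.4  90. ] [150.7 154.6 157.4]
slope [ -0.  154.7]
scoop 0.56 400
crock wall (np.float64(574.2005404697109), np.float64(120.29207362981015), np.float64(60.47545464172715)) 1372
tray ((571.449951171875, -191.19711303710938), (118.74219512939453, 257.0771179199219), 84.81932830810547) [ 0.7  4.3 25.4]
espresso_cup 0.79 [488.5  -1.1  35.6] 60.28977875775786
tamper 0.91 [631.7  -8.8  27.8] 88.71039014185328
mug 0.94 [428.9 363.7  57.8] 96.42096844984042
tumbler 0.94 [765.8 -30.9  59. ] 94.45145319588039
```

```bash
python3 - <<'E'
from h import *
np.set_printoptions(precision=2,suppress=True)
s=sensors.read_state();R=cv2.Rodrigues(s["eef_rot"])[0];print(s["t"],s["ee_pos"],R,bot.hold_point_z)
y=R[:,1];print("closing axis yaw",np.degrees(np.arctan2(y[1],y[0])))
E
```

```text
2.1 [156.29 630.96 231.37] [[-0.97  0.24  0.  ]
 [ 0.24  0.97  0.  ]
 [-0.    0.   -1.  ]] -18.700000000000003
closing axis yaw 76.09055695041708
```

Call:
step_arm:
  deltas: [1,-1.6,1,2,3,-4.9,2,6,5,-8.1,2,10,7,-11.4,2,14,9,-14.7,2,18,11,-17.9,2,23.3,13,-21.2,2,23.3,15,-24.4,2,23.3,17,-27.7,2,23.3,19,-31,2,23.3,21,-34.2,2,23.3,23,-37.5,2,23.3]
  grip: 0

```text
t: 3.1
ee_pos: [387.0, 254.3, 251.7]
eef_rot: [-0.257, 3.13, 0.002]
force: [1.0, 0.1, -0.6]
grip_width: 42.9
gripper_force: 0.0
```

Call:
step_arm:
  deltas: [2,-3.2,0,0,4,-6.5,0,0,6,-9.8,0,0,8,-13,0,0,10,-16.2,0,0,11.2,-18.3,0,0,11.8,-19.2,0,0,11.8,-19.2,0,0,11.8,-19.2,0,0]

```text
t: 3.85
ee_pos: [503.9, 65.1, 251.2]
eef_rot: [0.257, -3.13, -0.002]
force: [0.3, 0.4, -0.9]
grip_width: 42.8
gripper_force: 0.0
```

```bash
python3 - <<'E'
from h import *
np.set_printoptions(precision=2,suppress=True)
s=sensors.read_state();R=cv2.Rodrigues(s["eef_rot"])[0];print(s["t"],s["ee_pos"],np.degrees(np.arctan2(*R[1::-1,1])),s["grip_width"],s["force"])
c=viewer.camera("wrist");save(c,"w1.png");print(c["eye"],c["fx"],c["cx"],c["cy"])
for t in("scoop_grip","scoop_end"):print(t,[(r["at"],r["confidence"]) for r in viewer.place_of(t,c)[:2]])
E
```

```text
3.85 [503.93  65.06 251.24] 99.40442270758909 42.82011907866779 [ 0.33  0.38 -0.93]
[425.92  52.59 393.25] 325.19226210127806 278.9678713969105 207.48502410086905
scoop_grip [([339.4, 26.4], 0.76), ([276.8, 205.9], 0.7)]
scoop_end [([326.4, 22.3], 0.89), ([279.2, 186.5], 0.61)]
```

View pics/w1.png

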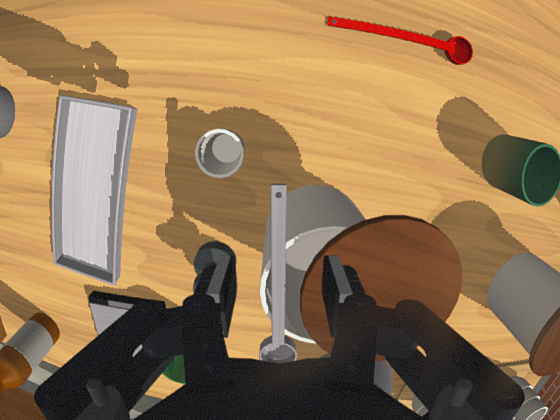

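```bash
cat >> h.py <<'E'
def wplane(c,uv,h):
    uv=np.atleast_2d(uv).astype(float);x=uv[:,0]-c["cx"];y=uv[:,1]-c["cy"];r=np.hypot(x,y)+1e-9;t=r/c["fx"]
    d=np.c_[np.sin(t)*x/r,np.sin(t)*y/r,np.cos(t)]@rot(c).T;e=np.array(c["eye"])
    return e+d*((h-e[2])/d[:,2])[:,None]
E
python3 - <<'E'
from h import *
np.set_printoptions(precision=1,suppress=True)
c=viewer.camera("wrist")
print(wplane(c,[(279.2,186),(279,206),(278.5,300),(278,352)],155))
z=c["z_map"];print(z[200,279],z[300,278],c["eye"][2])
E
```

```text
[[484.4  63.8 155. ]
 [500.1  66.3 155. ]
 [585.   80.1 155. ]
 [647.3  90.1 155. ]]
248.25291 277.6387 393.24474524893594
```

Call:
step_arm:
  deltas: [0,0.1,-1.5,0,0,0.1,-4,0,0,0.1,-6.5,0,0,0.1,-8.5,0,0,0.1,-10,0,0,0.1,-10.7,0,0,0.1,-10.7,0,0,0.1,-10.7,0]

```text
t: 4.72
ee_pos: [504.4, 65.6, 144.8]
eef_rot: [-0.259, 3.131, 0.0]
force: [0.3, 0.0, 0.8]
grip_width: 42.6
gripper_force: 0.0
```

Call:
step_arm:
  deltas: [0,0,0,0,0,0,0,0,0,0,0,0,0,0,0,0,0,0,0,0,0,0,0,0,0,0,0,0,0,0,0,0,0,0,0,0]
  grip: 1
  newtons: 90

```text
t: 5.47
ee_pos: [505.0, 65.1, 145.1]
eef_rot: [-0.257, 3.129, 0.001]
force: [0.5, -0.3, 5.8]
grip_width: 8.6
gripper_force: 88.4
```

```bash
python3 - <<'E'
from h import *
c=viewer.camera("side");f=c["frame"][130:270,180:340];f2=viewer.camera("wrist")["frame"]
f=cv2.resize(f,None,fx=3,fy=3,interpolation=2)[:, :480]
g=cv2.resize(f2[150:390,180:380],(350,420))
cv2.imwrite("pics/g1.png",np.hstack([f,g])[:,:,::-1][:, :800])
E
```

```text
(no output)
```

View pics/g1.png

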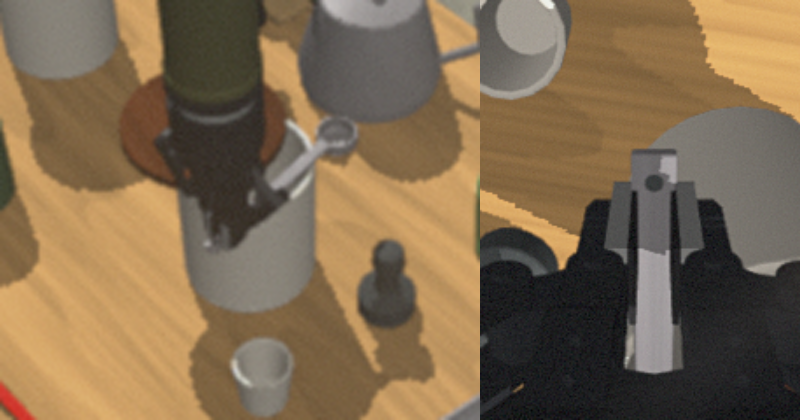

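Call:
step_arm:
  deltas: [0,0,0.3,0,0,0,0.8,0,0,0,1.5,0,0,0,2.3,0,0,0,3.2,0,0,0,4,0,0,0,4.6,0,0,0,5,0,0,0,5,0]

```text
t: 6.32
ee_pos: [504.9, 65.1, 195.5]
eef_rot: [-0.257, 3.129, 0.001]
force: [0.2, -0.9, -1.5]
grip_width: 8.6
gripper_force: 88.1
```

```bash
cat > sc.py <<'E'
from h import *
np.set_printoptions(precision=1,suppress=True)
s=sensors.read_state();print(s["t"],s["ee_pos"],s["grip_width"],s["gripper_force"],s["force"])
o=s["ee_pos"]
a=viewer.camera("scene");b=viewer.camera("side")
for c in(a,b):
    for r in viewer.trace("scoop",c)[:3]:
        P=cloud(c)[0][r["pixels"].ravel()];P=P[np.isfinite(P[:,0])]
        if np.median(P[:,2])>60 or np.median(P[:,1])<-100:
            l=cv2.fitLine(P.astype(np.float32),cv2.DIST_HUBER,0,.01,.01).ravel();t=(P-l[3:])@l[:3]
            print(r["confidence"],len(P),l[3:]+l[:3]*t.min(),l[3:]+l[:3]*t.max())
A=[r for r in viewer.place_of("scoop_bowl",a)[:3]];B=[r for r in viewer.place_of("scoop_bowl",b)[:3]]
for p in A:
    for q in B:
        X=tri(a,p["at"],b,q["at"])
        print("bowl",X,p["confidence"],q["confidence"])
E
python3 sc.py
```

```text
6.3167 [504.9  65.1 195.5] 8.611943474816774 88.11277173731469 [ 0.2 -0.9 -1.5]
0.66 329 [375.2  47.9 213.5] [673.2  91.8 195.6]
0.8 229 [486.1  56.6 211.1] [675.1  94.  194.7]
bowl [574.7 225.6 207. ] 0.84 0.72
bowl [301.3 259.6  19.6] 0.84 0.66
bowl [652.7  86.2 201.8] 0.62 0.72
bowl [428.5  82.5 110.8] 0.62 0.66
```

Call:
step_arm:
  deltas: [0,-0.5,0,0,0,-1.7,0,-1,0,-3.5,0,-2,0,-5.5,0,-3.5,0,-7.5,0,-5,-0.2,-9.5,0,-6.5,-0.4,-11.5,0,-8,-0.5,-13.5,0,-9.5,-0.6,-15.5,0,-11,-0.8,-17.5,0,-12.5,-1,-19.5,0,-13.6,-1,-21.5,0,-14.8]

```text
t: 7.62
ee_pos: [493.7, -152.2, 194.4]
eef_rot: [-0.152, -3.138, -0.0]
force: [-0.3, -0.9, -0.7]
grip_width: 8.3
gripper_force: 88.1
```

Call:
step_arm:
  deltas: [0,-1.5,0,0,0,-2.5,0,0,0,-3.1,-0.3,0,0,-3.3,-1.5,0,0,-3.3,-3.5,0,0,-3.3,-6,0,0,-3.3,-8.5,0,0,-3.3,-10.8,0,0,-3.3,-12.5,0,0,-3.3,-13.3,0,0,-3.3,-13.5,0,0,-3.3,-13.5,0]

```text
t: 8.62
ee_pos: [494.1, -182.5, 58.8]
eef_rot: [-0.147, -3.137, -0.0]
force: [0.1, 0.1, 0.2]
grip_width: 8.3
gripper_force: 88.1
```

```bash
cat >> sc.py <<'E'
for c in(a,b):
    r=viewer.trace("tray",c)[0];S=cloud(c)[0][r["pixels"].ravel()];S=S[np.isfinite(S[:,0])]
    print("tray",cv2.minAreaRect(S[(S[:,2]>15)&(S[:,2]<30)][:,:2].astype(np.float32)),np.percentile(S[:,2],[10,50,95]))
E
python3 sc.py
```

```text
8.6167 [ 494.1 -182.5   58.8] 8.321105186662864 88.12860189377204 [0.1 0.1 0.2]
0.82 223 [ 488.6 -179.1   68.5] [ 663.1 -201.2   56.9]
bowl [300.4 254.7  26.1] 0.71 0.77
bowl [493.3  38.6  86.3] 0.71 0.52
bowl [478.9   5.  199.7] 0.6 0.77
bowl [ 640.3 -205.    58.1] 0.6 0.52
tray ((570.2145385742188, -190.20803833007812), (118.65240478515625, 257.0250549316406), 84.21043395996094) [-0.4  3.  23.7]
tray ((572.513916015625, -192.0160369873047), (116.9604721069336, 258.6824035644531), 84.91319274902344) [ 0.6  4.2 26.4]
```

Call:
step_arm:
  deltas: [0,0,-0.5,0,0,0,-1.3,0,0,0,-2.1,0,0,0,-2.8,0,0,0,-3.2,0,0,0,-3.5,0,0,0,-3.7,0,0,0,-3.8,0,0,0,-3.8,0]

```text
t: 9.77
ee_pos: [494.3, -183.1, 21.2]
eef_rot: [-0.148, -3.138, -0.0]
force: [-0.2, -0.2, -1.8]
grip_width: 8.4
gripper_force: 88.1
```

Call:
step_arm:
  deltas: [0,0,-0.1,0,0,0,-0.2,0,0,0,-0.3,0,0,0,-0.4,0,0,0,-0.5,0,0,0,-0.5,0]

```text
t: 10.27
ee_pos: [494.2, -183.0, 16.2]
eef_rot: [-0.148, -3.138, -0.0]
force: [0.3, -0.5, -1.8]
grip_width: 8.9
gripper_force: 88.1
```

Call:
step_arm:
  deltas: [0,0,-0.1,0,0,0,-0.2,0,0,0,-0.3,0,0,0,-0.4,0,0,0,-0.5,0,0,0,-0.6,0,0,0,-0.7,0,0,0,-0.8,0,0,0,-0.8,0]
  newtons: 45

```text
t: 11.02
ee_pos: [494.4, -183.1, 8.3]
eef_rot: [0.148, 3.138, 0.0]
force: [-1.3, 0.4, 1.2]
grip_width: 8.7
gripper_force: 88.4
```

```bash
python3 sc.py | head -6; python3 - <<'E'
from h import *
a=viewer.camera("scene");b=viewer.camera("side")
f=cv2.resize(a["frame"][130:250,150:290],(490,420),interpolation=2);g=cv2.resize(b["frame"][210:340,260:360],(300,420),interpolation=2)
cv2.imwrite("pics/t1.png",np.hstack([f,g])[:,:,::-1])
E
```

```text
11.0167 [ 494.4 -183.1    8.3] 8.722625407495716 88.39118957519531 [-1.3  0.4  1.2]
0.68 1350 [606.4 197.5   4.1] [629.6  86.9 159. ]
0.66 224 [ 510.2 -183.4   18.5] [ 662.3 -202.4   12.6]
0.79 324 [ 474.6 -182.6   22.1] [ 665.3 -198.4   14.3]
bowl [484.4  19.4 180.6] 0.71 0.86
bowl [ 647.3 -201.7   19.9] 0.71 0.58
```

View pics/t1.png

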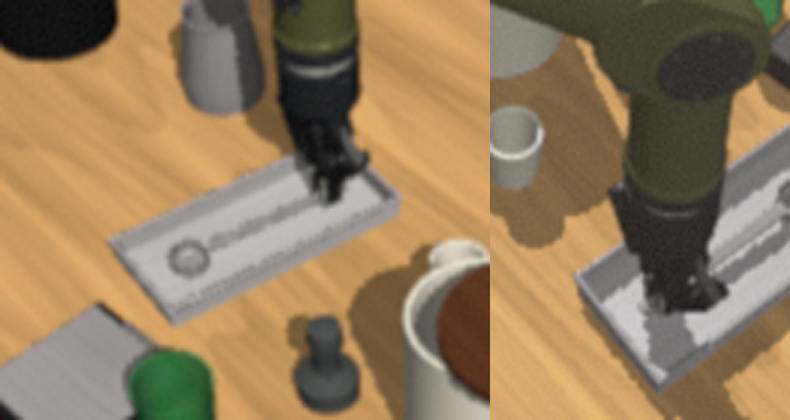

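Call:
step_arm:
  deltas: [0,0,-0.1,0,0,0,-0.2,0,0,0,-0.3,0,0,0,-0.3,0]
  grip: 1
  newtons: 25

```text
t: 11.85
ee_pos: [494.3, -183.1, 5.2]
eef_rot: [0.148, 3.138, 0.0]
force: [-1.7, -0.9, 2.6]
grip_width: 8.6
gripper_force: 88.6
```

Call:
step_arm:
  deltas: [0,0,0,0,0,0,0,0,0,0,0,0,0,0,0,0,0,0,0,0]
  grip: 0.2

```text
t: 12.27
ee_pos: [494.3, -183.0, 5.3]
eef_rot: [0.148, 3.138, 0.0]
force: [0.5, -0.1, -0.6]
grip_width: 34.3
gripper_force: 0.0
```

Call:
step_arm:
  deltas: [0,0,0.5,0,0,0,2,0,0,0,4.5,0,0,0,7.5,0,0,0,11,0,0,0,14.5,0,0,0,18,0,0,0,21,0,0,0,23.5,0,0,0,25,0,0,0,25.5,0,0,0,25.5,0]
  grip: -1

```text
t: 13.27
ee_pos: [494.9, -183.4, 261.7]
eef_rot: [0.148, 3.135, 0.0]
force: [-0.1, -0.2, 0.3]
grip_width: 85.1
gripper_force: 0.0
```

```bash
cat > ld.py <<'E'
from h import *
np.set_printoptions(precision=1,suppress=True)
s=sensors.read_state();R=cv2.Rodrigues(s["eef_rot"])[0];print(s["t"],s["ee_pos"],np.degrees(np.arctan2(*R[1::-1,1])),s["grip_width"],s["force"])
out=[]
for n in("scene","side"):
    c=viewer.camera(n);P,F=cloud(c);F=F.astype(int)
    D=np.hypot(P[:,0]-575,P[:,1]-125)<130
    L=P[D&(P[:,2]>135)&(P[:,2]<180)&(F[:,0]>F[:,2]*1.6)&(F[:,0]>45)&(F[:,0]<150)]
    if len(L)<100: continue
    pl=np.linalg.lstsq(np.c_[L[:,:2],np.ones(len(L))],L[:,2],rcond=None)[0]
    m=np.abs(L[:,2]-(np.c_[L[:,:2],np.ones(len(L))]@pl))<5;L=L[m]
    h=cv2.convexHull(L[:,:2].astype(np.float32))[:,0]
    e=cv2.fitEllipse(h)
    print(n,"lid",len(L),"z",np.median(L[:,2]),"tilt deg",np.degrees(pl[:2]),"minc",cv2.minEnclosingCircle(h),"ell",np.round(e[0],1),np.round(e[1],1))
    for r in viewer.trace("crock",c)[:2]:
        S=P[r["pixels"].ravel()];S=S[(S[:,2]>20)&(S[:,2]<135)&(np.hypot(S[:,0]-575,S[:,1]-125)<90)]
        if len(S)>50:
            from scipy.optimize import least_squares as ls
            q=ls(lambda p:np.hypot(S[:,0]-p[0],S[:,1]-p[1])-63,[575,123],loss="soft_l1").x;print("crock",q,len(S))
    I=P[D&(P[:,2]>144)&(P[:,2]<156)&(F.min(1)>130)]
    if len(I)>20:
        q=ls(lambda p:np.hypot(I[:,0]-p[0],I[:,1]-p[1])-60.5,[575,123],loss="soft_l1").x;print("rim",q,len(I))
    for o in("espresso_cup","tamper"):
        for r in viewer.trace(o,c)[:1]: print(o,np.nanmedian(P[r["pixels"].ravel()],axis=0))
E
python3 ld.py; python3 sc.py|head -7
```

```text
13.2667 [ 494.9 -183.4  261.7] 84.58083143588634 85.12875306956428 [-0.1 -0.2  0.3]
scene lid 1971 z 168.83770517363212 tilt deg [-0.1 -0.3] minc ((566.3786010742188, 168.57896423339844), 76.99851989746094) ell [565.7 169.2] [147.  152.4]
crock [573.5 122.8] 1060
rim [574.8 123.6] 102
espresso_cup [476.1 -21.2  46. ]
tamper [646.2   9.8  26.1]
side lid 1768 z 170.23128065574923 tilt deg [0.5 0.2] minc ((564.6419067382812, 167.29721069335938), 75.79624938964844) ell [565.5 167.1] [147.5 149.9]
crock [575.1 122.6] 1527
rim [575.1 121.5] 122
espresso_cup [489.2   1.4  34.8]
tamper [627.6 -13.8  22.6]
13.6667 [ 493.9 -183.   259.5] 85.55321948099204 0.0 [ 0.3 -0.  -0.2]
0.7 243 [ 477.  -178.6    8.4] [ 663.2 -200.6   16.7]
0.65 385 [ 477.4 -183.6   12.9] [ 664.4 -197.9   14. ]
bowl [301.7 258.9  21.4] 0.65 0.91
bowl [485.7  33.6  65.6] 0.65 0.65
bowl [558.4 112.6 154. ] 0.65 0.55
bowl [426.9 186.2  -7.4] 0.65 0.91
```

```bash
python3 - <<'E'
from h import *
b=viewer.camera("side");print(onplane(b,(194,106),162),sensors.read_state()["joint_positions"])
E
```

```text
[[620.99099996 494.13198774 162.        ]] [-0.41676619  0.03640122  0.74674544  1.73424969 -0.02528156  1.38059683
  1.81076367]
```

Call:
step_arm:
  deltas: [0.2,1,0,-3,0.5,3.5,0,-9,0.8,7,0,-16,1.2,10.5,0,-23,1.6,14,0,-30,2,17.5,0,-37,2.4,21,0,-44,2.8,24.5,0,-51,3.2,28,0,-58,3.6,31.5,0,-65,4,35,0,-71,4.4,38.5,0,-73.4]

```text
t: 15.12
ee_pos: [538.2, 203.8, 260.4]
eef_rot: [-2.001, -2.422, -0.001]
force: [0.9, 0.3, 0.0]
grip_width: 85.4
gripper_force: 0.0
```

Call:
step_arm:
  deltas: [0.3,2,0,0,0.7,5,0,0,0.8,6.1,-0.5,0,0.8,6.1,-3,0,0.8,6.1,-6,0,0.8,6.1,-9,0,0.8,6.1,-11.3,0,0.8,6.1,-12.4,0,0.8,6.1,-12.4,0,0.8,6.1,-12.4,0]

```text
t: 15.95
ee_pos: [546.7, 262.1, 136.7]
eef_rot: [1.995, 2.427, -0.0]
force: [0.6, 0.1, 1.2]
grip_width: 85.6
gripper_force: 0.0
```

```bash
python3 - <<'E'
from h import *
s=sensors.read_state();R=cv2.Rodrigues(s["eef_rot"])[0];print(s["ee_pos"],np.degrees(np.arctan2(*R[1::-1,1])),s["joint_positions"],s["force"])
save(viewer.camera("wrist"),"w2.png")
E
```

```text
[546.65625836 262.13910527 136.68567332] 11.166470643326733 [-0.82287916  0.30136976  0.39656256  1.69653575 -0.12434664  1.16873865
 -0.19870511] [0.64948418 0.07386766 1.21186942]
```

View pics/w2.png

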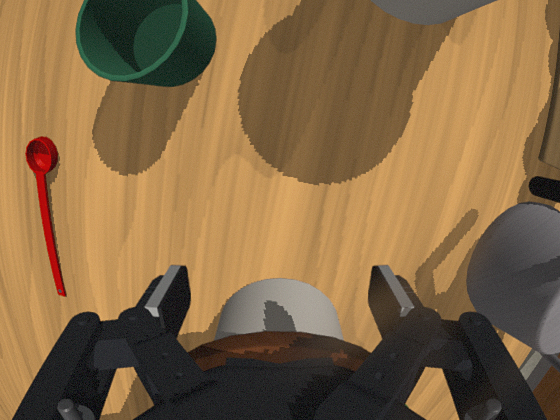

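Call:
step_arm:
  deltas: [0.1,-0.5,0,0,0.2,-1.2,0,0,0.35,-1.8,0,0,0.43,-2.2,0,0,0.5,-2.6,0,0,0.58,-3,0,0,0.66,-3.4,0,0,0.74,-3.8,0,0,0.82,-4.2,0,0,0.87,-4.4,0,0,0.87,-4.4,0,0]

```text
t: 16.92
ee_pos: [555.3, 218.2, 136.4]
eef_rot: [1.995, 2.426, -0.0]
force: [0.9, 0.2, 0.8]
grip_width: 85.3
gripper_force: 0.5
```

```bash
python3 ld.py
```

```text
16.9167 [555.3 218.2 136.4] 11.14444082509215 85.25325080904317 [0.9 0.2 0.8]
scene lid 1356 z 168.98888497237346 tilt deg [ 0.6 -0.9] minc ((571.109619140625, 147.5491180419922), 76.2579116821289) ell [570.7 147.8] [147.  151.8]
crock [573.9 122. ] 998
espresso_cup [481.3 -23.7  47.5]
tamper [645.7   9.1  26.6]
side lid 1841 z 170.25869191229253 tilt deg [0.4 0. ] minc ((565.70703125, 156.7903289794922), 87.3452377319336) ell [567.9 158.2] [151.3 178.9]
crock [575.8 122.8] 1279
espresso_cup [488.6   1.   35.7]
tamper [632.1  -8.3  26.9]
```

Call:
step_arm:
  deltas: [0.06,-0.3,0,0,0.12,-0.6,0,0,0.18,-0.9,0,0,0.23,-1.2,0,0,0.29,-1.5,0,0,0.35,-1.8,0,0,0.39,-2,0,0,0.43,-2.2,0,0,0.43,-2.2,0,0]

```text
t: 18.07
ee_pos: [559.4, 195.8, 136.2]
eef_rot: [1.995, 2.426, -0.001]
force: [-0.2, -0.4, 0.2]
grip_width: 85.3
gripper_force: 0.0
```

```bash
python3 ld.py
```

```text
18.0667 [559.4 195.8 136.2] 11.130702661317795 85.27759713081514 [-0.2 -0.4  0.2]
scene lid 1256 z 164.56131559927945 tilt deg [0.1 2.9] minc ((574.261962890625, 125.00235748291016), 75.91893005371094) ell [574.5 124.5] [148.3 150.3]
crock [573.9 121.9] 1034
tamper [645.7   9.4  25.5]
side lid 1921 z 166.5425296944195 tilt deg [-0.3  4.1] minc ((576.0537109375, 133.0985107421875), 85.9023666381836) ell [576.4 128.7] [145.5 168.3]
crock [576.2 122.8] 1149
espresso_cup [488.7  -1.   36.1]
tamper [631.7  -8.   27.4]
```

Call:
step_arm:
  deltas: [0.02,-0.1,0,0,0.04,-0.2,0,0,0.06,-0.3,0,0,0.06,-0.3,0,0]

```text
t: 18.8
ee_pos: [559.9, 193.8, 136.4]
eef_rot: [-1.995, -2.427, -0.0]
force: [-0.1, -0.2, -0.3]
grip_width: 85.6
gripper_force: 0.2
```

```bash
python3 ld.py | grep -v -e tamp -e espr
```

```text
18.8 [559.9 193.8 136.4] 11.175597107568027 85.59845427256252 [-0.1 -0.2 -0.3]
scene lid 1328 z 160.92729000583034 tilt deg [ 0.  -0.6] minc ((568.9890747070312, 128.49990844726562), 82.15425109863281) ell [570.2 125.6] [149.  162.7]
crock [573.8 121.9] 1039
side lid 1853 z 162.10506037956077 tilt deg [0.2 0.3] minc ((572.8368530273438, 132.42828369140625), 86.23129272460938) ell [572.5 133.1] [152.6 175.8]
crock [576.3 122.8] 1124
```

Call:
step_arm:
  deltas: [-0.1,0.5,0,0,-0.3,1.5,0,0,-0.6,3,0,0,-0.8,4,0,0,-1,5,1,0,-1,5,4,0,-1,6,7.5,0,-1,9,10,0,-1,12,12,0,-1,15,12,0,-1,16,12,0,-1,16,12,0]

```text
t: 20.2
ee_pos: [548.0, 358.7, 256.3]
eef_rot: [-1.986, -2.433, -0.001]
force: [-0.2, -0.5, -0.4]
grip_width: 85.7
gripper_force: 0.0
```

```bash
python3 ld.py; python3 - <<'E'
from h import *
a=viewer.camera("scene");b=viewer.camera("side")
f=a["frame"][130:290,170:390];g=b["frame"][140:340,150:400]
cv2.imwrite("pics/f.png",np.hstack([cv2.resize(f,(400,291),interpolation=2),cv2.resize(g,(364,291),interpolation=2)])[:,:,::-1])
E
```

```text
20.2 [548.  358.7 256.3] 11.563177670217492 85.735492860631 [-0.2 -0.5 -0.4]
scene lid 1873 z 160.95271614952856 tilt deg [-0.3 -0.3] minc ((574.1221313476562, 123.09458923339844), 76.08948516845703) ell [574.3 123. ] [148.4 151.2]
espresso_cup [ 609.5 -190.2   13.3]
tamper [646.4  10.4  26.7]
side lid 1860 z 162.1625410290983 tilt deg [0.2 0.1] minc ((575.6315307617188, 121.18240356445312), 75.72891998291016) ell [575.2 121.5] [148.3 150.1]
crock [576.2 122.7] 1130
espresso_cup [489.3  -0.4  35.8]
tamper [632.   -8.4  27.8]
```

View pics/f.png

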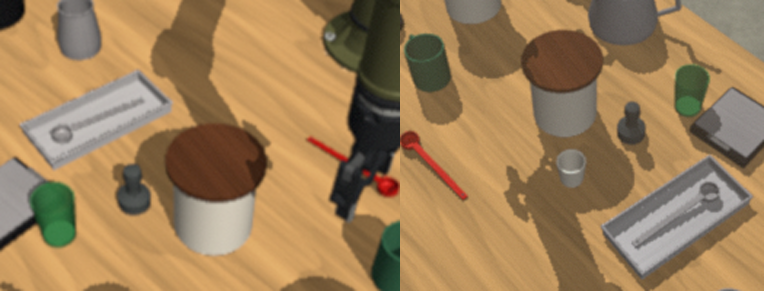

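The picture shows the lid level on the crock, the scoop lying inside the tray, and the cup and tamper where they stood. The arm is clear of everything.

```bash
python3 -c "
from cell import bot
print(bot.finish_job())"
```

```text
the job is handed in; nothing more can be done
None
```

The scoop lies flat in the tray and the lid sits level and fully down on the crock. The crock, cup and tamper show no measurable shift, and I handed the job in at about 20 s of the 54 s allowed.

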